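# Find the socket that fits the mould clamp

### The job

Three clamped casting moulds stand in a row on a plank, each with a hex nut down in a round recess, and three sockets stand on the board beside them. Only one socket goes all the way down over the nut of the middle mould: find it, trying them on that nut if you cannot tell by eye, and put any that does not fit back upright on the board. Finish still holding the right socket in the gripper, upright and fully home on the middle nut, with the other two standing on the board and the cup, dropper bottle and jar left where they are.

Things in the scene. Friction and masses are not known exactly. Their poses are not given: they have to be found in the camera images.
- rack: plank 290 x 110 x 12 mm, fixed, with three white clamped moulds in a row along its x axis at x = -90, 0 and +90 mm; origin under its centre on the table, z up. On each mould lies a dark steel cap 60 mm in diameter with a fixed hex nut in a round recess; two flats of each nut face the plank's +x and -x
- seat (a point): centre of the middle cap's recess floor, on the nut's axis, 51 mm above the table, axes as the plank's; the right socket's mouth comes here when home. The nut is 14 mm tall from here, its top 3 mm chamfered, and its 8 mm stud rises to 18 mm
- cap_top (a point): centre of the middle cap's top face, 63 mm above the table (recess 12 mm deep). The three caps have nuts of 14, 21 and 28 mm across flats in recesses of 29.5, 38.5 and 47.5 mm diameter; which one is in the middle changes and is not told: look or try. A socket too large stops on this top face, one too small on the nut's top, only the right one reaches the floor
- board: light wooden board 280 x 110 x 12 mm, fixed, its origin under its centre on the table, x along its length; the sockets stand on its top, z=12 mm, about 85 mm apart in a row along its x
- socket_small: steel socket, mouth down, about 140 g, anywhere in the row; origin at the centre of its mouth (lowest plane), z up. Round nose 25 mm in diameter, z=0 to 45; hex opening 17 mm across flats, 24 mm deep, two flats facing +x and -x. On top a flat adapter tang to hold it by: 26 mm along x, 14 along y, z=45 to 85; the same on all three
- socket_medium: steel socket, mouth down, about 180 g, anywhere in the row; origin at the centre of its mouth (lowest plane), z up. Round nose 34 mm in diameter, z=0 to 45; hex opening 24 mm across flats, 24 mm deep, two flats facing +x and -x. On top a flat adapter tang to hold it by: 26 mm along x, 14 along y, z=45 to 85; the same on all three
- socket_large: steel socket, mouth down, about 220 g, anywhere in the row; origin at the centre of its mouth (lowest plane), z up. Round nose 43 mm in diameter, z=0 to 45; hex opening 31 mm across flats, 24 mm deep, two flats facing +x and -x. On top a flat adapter tang to hold it by: 26 mm along x, 14 along y, z=45 to 85; the same on all three
- cup: empty paper cup, 72 mm in diameter, 85 mm high, origin under its centre; leave alone
- dropper: amber dropper bottle, 32 mm in diameter, 75 mm high, origin under its centre; leave alone
- jar: clear jar, 60 mm in diameter, 70 mm high, origin under its centre; leave alone

How it is judged:
By the outcome, as a careful person would: the job done as asked, in the order asked, and still so for the second after the job is handed in, while the arm keeps its last pose, push and grip.
It also fails if it takes over 72 s, if anything falls off the work surface, if the arm or the gripper's body presses on something with over 40 N, if the wrist force passes 120 N, or if a joint passes its speed limit or range.

### The arm

A 7-joint arm with a two-finger parallel gripper is mounted at the origin on the work surface. World frame = base frame: x ahead of the robot, y to its left, z up, the work surface at z = 0. Lengths are in mm, angles in rad, forces in N, time in s.
With the tool pointing down it reaches from about 350 to 900 mm from the base axis. Payload 19.9 kg.
Tool frame: the origin (TCP) lies on the centre line of the jaws, within the pads' length; the fingertips stand 17 mm ahead of it and the grasp point (between the pads) lies 2 mm behind it; z points along the fingers, x is the direction in which the jaws open and shut, and the axes are right-handed (so a half turn about z gives the same grasp; the last joint's range is limited). The gripper opens to 85 mm and grips with 20 to 120 N. Pads are 22 mm wide; open, the fingers measure 114 mm over their backs; the gripper's body (76 mm by 85 mm) begins 54 mm behind the grasp point. The pads swing forward as they close: fully open they stand 13 mm farther back than shut.
Start: joints at [-0.042, 0.417, -0.01, 1.614, 0.005, 1.111, -0.053], TCP at [624.982, 0.004, 248.26] pointing down, gripper open.
Joint ranges: [-2.81, 2.81], [-0.39, 2.02], [-1.27, 1.25], [0.06, 2.57], [-1.19, 4.33], [0.19, 2], [-2.82, 2.82]. Speed limits (rad/s): [1.89, 1.89, 2.39, 2.39, 3.01, 3.01, 3.01].

### API

Orientations are given as a unit quaternion [x, y, z, w].
In Python, from workcell import env, get_image, spotter gives the robot as it stands. Calls block until the motion is done:
- env.reach(position, orientation): joint-space move of the TCP to a pose.
- env.move_l(position, attitude=None, feed=150, max_force=None): straight line of the TCP; attitude=None keeps the orientation; feed is the mean speed in mm/s. With max_force (N) it stops when the force on the tool has changed by that much, and returns True; else False.
- env.set_joints(angles): joint-space move.
- env.command_gripper(opening, f_grip=None): opening from 0.0 (shut) to 1.0 (fully open); f_grip is the grip in N (None keeps the last); returns when the fingers have stopped.
- env.dwell(seconds).
- env.ik(position, orientation): joint angles nearest the present ones, or None.
- env.observe(): the state.
- get_image(name): name is "scene" or "side" or "wrist"; returns a dict with "pixels" (400x640x3 uint8, red, green, blue), "camera_matrix" (3x3 intrinsics, pixels), "view" (4x4, takes a point from world to camera coordinates); the wrist camera has in their place "tool_from_camera" (4x4, takes a point from camera to tool coordinates, whose origin is the TCP and whose axes are the tool frame's). Camera axes: x right, y up, looking along -z (the intrinsics and any distortion apply to the point x, -y, -z); pixel columns grow to the right and rows downward; lengths in mm; the calibration is good to about 2 mm. A picture is of the moment at which its call begins: read the wrist's pose just before it. There is no depth.
A pose or a line that the arm cannot do raises env.MotionError and nothing moves.
- env.hand_in(): hands the job in, once; it reports no verdict.
Trained networks look in a picture, given as the dict that the camera call returned (one of the last four; its "shot" number tells which), for a name from the list of things; names that differ only in an ending like _2 or _b are one class to them, and where a whole thing is asked for, a point or a joint stands for the part that bears it (a point fixed in the world has none). Each returns a list of dicts, best first, with "conf" (0 to 1); they miss things now and then, are a little off and sometimes report something else, mostly with a low value. They report only what shows in the picture. A call takes as long as a camera call.
- spotter.regions_of(target, picture): "pixels" (400x640 bool, what is visible of it) and "point" ([column, row] in pixels, amid what is visible of it).
The state is a dict: "time_s": time; "joint_positions": joint angles; "joint_velocities": joint speeds; "joint_torque": joint torques, N m; "ee_pos": TCP position; "tcp_rot": TCP orientation; "ft_force": force on the tool from outside, world axes, zero at the start; "torque": the same for the moment, N m; "width": opening from 0.0 (shut) to 1.0 (fully open).
Only numpy, scipy, OpenCV 4.12 (cv2) and the standard library are available. Lean on these libraries where they do the work, as an engineer would, in place of code of your own. Each camera call takes 0.05 s, during which the arm holds its last target. There are 200 camera calls.

## Working session

There is one attempt and no reset: what is moved stays moved. The work goes in short steps, each a Python script; the robot and the scene stay as the last script left them, time stands still between calls to the robot, and variables do not carry over. Pictures are saved under pics/ and viewed, about 8 in all and at most 12, crops included, and the job is handed in when it is done.

```bash
ls; mkdir -p pics; python3 - <<'E'
from workcell import env,get_image,spotter
import cv2,numpy as np
ims={}
for n in ["scene","side","wrist"]:
    p=get_image(n); ims[n]=p
    print(n,p["camera_matrix"].tolist(),p.get("view",p.get("tool_from_camera")).round(3).tolist(),[k for k in p])
    for t in ["rack","board","socket_small","socket_medium","socket_large","cup","dropper","jar"]:
        r=spotter.regions_of(t,p)
        print(t,[(round(x["conf"],2),np.round(x["point"]).tolist(),int(x["pixels"].sum())) for x in r[:3]])
o=env.observe();print(o)
cv2.imwrite("pics/a.png",cv2.cvtColor(np.vstack([ims["scene"]["pixels"],ims["side"]["pixels"]]),cv2.COLOR_RGB2BGR)[:, :])
a=cv2.imread("pics/a.png");cv2.imwrite("pics/a_scene.png",a[:400]);cv2.imwrite("pics/a_side.png",a[400:])
cv2.imwrite("pics/a_wrist.png",ims["wrist"]["pixels"][:,:,::-1])
E
```

```text
pics
scene [[426.56718995219285, 0.0, 317.7879548761744], [0.0, 426.56718995219285, 198.43857505739675], [0.0, 0.0, 1.0]] [[-0.611, 0.791, 0.025, 381.534], [-0.441, -0.366, 0.819, 190.336], [0.657, 0.49, 0.573, -1754.843], [0.0, 0.0, 0.0, 1.0]] ['pixels', 'camera_matrix', 'view', 'shot']
rack [(0.57, [276.0, 187.0], 1491)]
board [(0.76, [372.0, 238.0], 1660)]
socket_small [(0.57, [365.0, 239.0], 200)]
socket_medium [(0.71, [464.0, 248.0], 604), (0.5, [374.0, 218.0], 167), (0.4, [385.0, 206.0], 261)]
socket_large [(0.54, [386.0, 204.0], 284)]
cup [(0.67, [248.0, 149.0], 426), (0.31, [278.0, 187.0], 1593)]
dropper [(0.47, [296.0, 249.0], 239)]
jar [(0.57, [463.0, 247.0], 549)]
side [[515.5540360656283, 0.0, 317.68396441347465], [0.0, 515.5540360656283, 205.70513642725786], [0.0, 0.0, 1.0]] [[-0.995, -0.099, -0.008, 598.096], [0.058, -0.64, 0.766, -97.53], [-0.081, 0.762, 0.642, -1635.927], [0.0, 0.0, 0.0, 1.0]] ['pixels', 'camera_matrix', 'view', 'shot']
rack [(0.61, [343.0, 184.0], 1603)]
board [(0.78, [326.0, 260.0], 2105)]
socket_small [(0.57, [301.0, 255.0], 214)]
socket_medium [(0
[... 830 characters left out ...]
nt_positions': array([-0.04153519,  0.41740572, -0.01030224,  1.6135979 ,  0.00469315,
        1.11073271, -0.05300156]), 'joint_velocities': array([ 0.00176036, -0.0007297 , -0.0001727 ,  0.00046105, -0.00012653,
        0.0006689 ,  0.00070962]), 'joint_torque': array([ 3.68388492e-04, -8.64220476e+01,  6.78070262e-01, -4.35212302e+01,
        1.90965546e-02,  1.98424794e-03, -5.09179438e-05]), 'ee_pos': array([6.24973628e+02, 2.82513338e-02, 2.48257388e+02]), 'tcp_rot': array([ 9.99999998e-01,  1.78544397e-05, -5.90049739e-05,  1.74306761e-05]), 'ft_force': array([ 0.75263866, -0.46319644,  0.11897603]), 'torque': array([-0.00585878, -0.04826435,  0.06303408]), 'width': 1.001121556657828}
```

```bash
python3 - <<'E'
import cv2,numpy as np
a=cv2.imread("pics/a_scene.png")[110:310,190:510];b=cv2.imread("pics/a_side.png")[110:360,200:440]
a=cv2.resize(a,(480,300),interpolation=cv2.INTER_CUBIC);b=cv2.resize(b,(288,300),interpolation=cv2.INTER_CUBIC)
w=cv2.resize(cv2.imread("pics/a_wrist.png"),(480,300))
c=np.zeros((600,768,3),np.uint8);c[:300,:480]=a;c[:300,480:]=b;c[300:,:480]=w
cv2.imwrite("pics/a1.png",c)
E
```

```text
(no output)
```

View pics/a1.png

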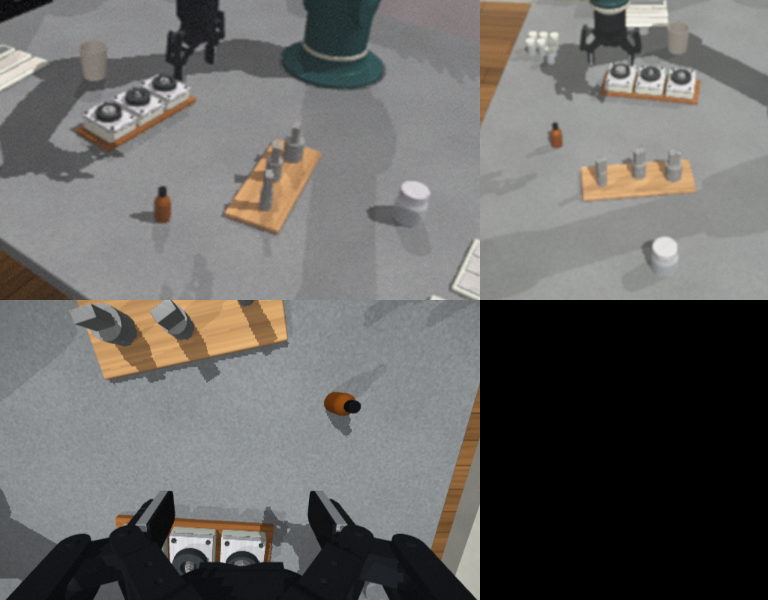

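The image shows the rack near the gripper at the bottom of the wrist view and the board with three sockets about 200 mm away in +y (side pixels 301–360, 250). The large socket is nearest the robot and the small one farthest. The dropper lies between board and rack on the far side, the jar is beyond the board, and the cup is behind the rack.

```bash
cat > h.py <<'E'
from workcell import env,get_image,spotter
import cv2,numpy as np
from scipy.spatial.transform import Rotation as R
F=np.diag([1,-1,-1,1.])
def shot(name):
    o=env.observe(); p=get_image(name)
    if name=="wrist":
        T=np.eye(4);T[:3,:3]=R.from_quat(o["tcp_rot"]).as_matrix();T[:3,3]=o["ee_pos"]
        p["W"]=T@p["tool_from_camera"]
    else: p["W"]=np.linalg.inv(p["view"])
    return p
def ray(p,uv):
    K=p["camera_matrix"];uv=np.atleast_2d(uv).astype(float)
    d=np.c_[(uv-K[:2,2])/[K[0,0],K[1,1]],np.ones(len(uv))]*[1,-1,-1]
    d=d@p["W"][:3,:3].T
    return p["W"][:3,3],d/np.linalg.norm(d,axis=1)[:,None]
def onz(p,uv,z):
    c,d=ray(p,uv);return c+d*((z-c[2])/d[:,2])[:,None]
def proj(p,X):
    X=np.atleast_2d(X).astype(float);c=(X-p["W"][:3,3])@p["W"][:3,:3]*[1,-1,-1]
    q=c@p["camera_matrix"].T;return q[:,:2]/q[:,2:]
def tri(ps,uvs):
    A=np.zeros((3,3));b=np.zeros(3)
    for p,uv in zip(ps,uvs):
        c,d=ray(p,uv);M=np.eye(3)-np.outer(d[0],d[0]);A+=M;b+=M@c
    return np.linalg.solve(A,b)
def best(t,p):
    r=spotter.regions_of(t,p);return r[0] if r else None
def save(p,f,pts=()):
    a=p["pixels"][:,:,::-1].copy()
    for u in pts: cv2.circle(a,tuple(int(round(v)) for v in u),2,(0,0,255),-1)
    cv2.imwrite(f,a)
def down(yaw): # tool down, tool x along world angle yaw
    return (R.from_euler('z',yaw)*R.from_quat([1,0,0,0])).as_quat()
E
python3 - <<'E'
from h import *
a,b=shot("scene"),shot("side")
for t in ["socket_small","socket_medium","socket_large","dropper","jar","cup"]:
    r,s=best(t,a),best(t,b)
    if r and s: print(t,tri([a,b],[r["point"],s["point"]]).round(),onz(b,s["point"],45).round())
for t,z in [("board",12),("rack",35)]:
  for p in (a,b):
    m=best(t,p)["pixels"];v,u=np.nonzero(m)
    X=onz(p,np.c_[u,v],z)[:,:2].astype(np.float32);print(t,cv2.minAreaRect(X))
E
```

```text
socket_small [632. 180.  47.] [[633. 180.  45.]]
socket_medium [537. 138.  48.] [[537. 133.  45.]]
socket_large [464. 151.  58.] [[463. 133.  45.]]
dropper [769.  33.  24.] [[763.  56.  45.]]
jar [468. 414.  36.] [[468. 419.  45.]]
cup [ 457. -484.   36.] [[ 458. -463.   45.]]Traceback (most recent call last):
  File "<stdin>", line 8, in <module>
TypeError: 'NoneType' object is not subscriptable
```

```bash
python3 - <<'E'
from h import *
import pickle
b=shot("side"); print(onz(b,[343,184],40))
rx,ry=onz(b,[343,184],40)[0][:2]
P=[]
for x,y in [(510,165),(590,165),(rx+40,ry+15),(rx-40,ry+15)]:
    env.reach([x,y,240],down(0)); P.append(shot("wrist"))
    p=P[-1];p["reg"]={}
    for t in ["rack","board","socket_small","socket_medium","socket_large"]:
        r=best(t,p)
        if r: p["reg"][t]=r;print(t,round(r["conf"],2),np.round(r["point"]))
    print(env.observe()["time_s"])
pickle.dump(P,open("P.pkl","wb"))
for i,p in enumerate(P): save(p,f"pics/w{i}.png")
c=np.vstack([np.hstack([cv2.imread(f"pics/w{i}.png")[:300] for i in (j,j+1)]) for j in (0,2)])
cv2.imwrite("pics/w.png",cv2.resize(c,(800,375),interpolation=cv2.INTER_AREA))
E
```

```text
[[ 529.96988153 -174.18776581   40.        ]]
board 0.77 [362. 171.]
socket_small 0.68 [448. 164.]
socket_medium 0.88 [350. 196.]
socket_large 0.66 [273. 200.]
3.275
board 0.88 [300. 172.]
socket_small 0.71 [362. 164.]
socket_medium 0.88 [274. 198.]
socket_large 0.74 [197. 203.]
3.9917
rack 0.95 [298. 215.]
5.525
rack 0.89 [342. 212.]
6.2417
```

View pics/w.png

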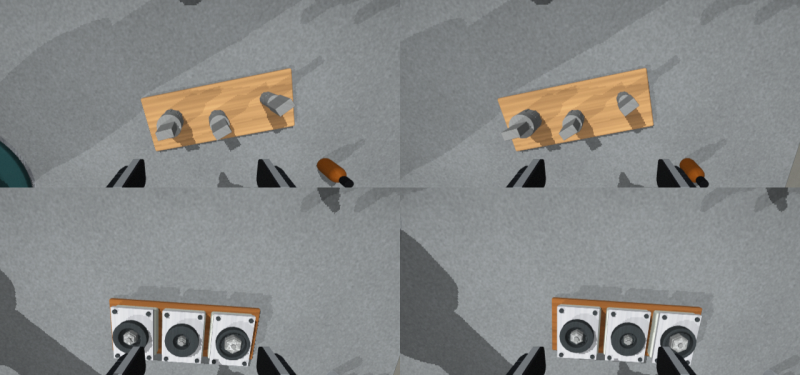

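Of the three nuts on the rack, the middle one is clearly the smallest (middle cap at about pixel (291, 245) in the third full-size view), so the small socket should be the right one. On the board, the small socket stands at the far right. I'll get measurements from close-ups next.

```bash
python3 - <<'E'
from h import *
import pickle
P=pickle.load(open("P.pkl","rb"))
for i in (0,1):
    p=P[i];m=p["reg"]["board"]["pixels"];v,u=np.nonzero(m)
    print("board",cv2.minAreaRect(onz(p,np.c_[u,v],12)[:,:2].astype(np.float32)))
for t in ["socket_small","socket_medium","socket_large"]:
    print(t,tri(P[:2],[p["reg"][t]["point"] for p in P[:2]]).round(1))
cr=[]
for i,uv in [(2,(291,245)),(3,(363,245))]:
    g=P[i]["pixels"][:,:,::-1]; 
    g=g[180:330,uv[0]-135:uv[0]+125];cr.append(cv2.resize(g,None,fx=1.5,fy=1.5,interpolation=cv2.INTER_CUBIC))
row2=[]
for i in (0,1):
    u,v=P[i]["reg"]["socket_small"]["point"].astype(int) if hasattr(P[i]["reg"]["socket_small"]["point"],'astype') else map(int,P[i]["reg"]["socket_small"]["point"])
    print(i,u,v)
    row2.append(cv2.resize(P[i]["pixels"][v-40:v+40,u-52:u+52,::-1],(390,300),interpolation=cv2.INTER_CUBIC))
c=np.vstack([np.hstack(cr),np.hstack(row2)]);cv2.imwrite("pics/z.png",c)
E
```

```text
board ((543.9871826171875, 155.15185546875), (278.3343200683594, 110.39314270019531), 11.406989097595215)
board ((544.175048828125, 154.66293334960938), (279.3620910644531, 111.53295135498047), 11.426430702209473)
socket_small [627.8 187.3  82.7]
socket_medium [539.8 146.6  55. ]
socket_large [459.4 142.9  57.9]
0 447 163
1 362 163
```

View pics/z.png

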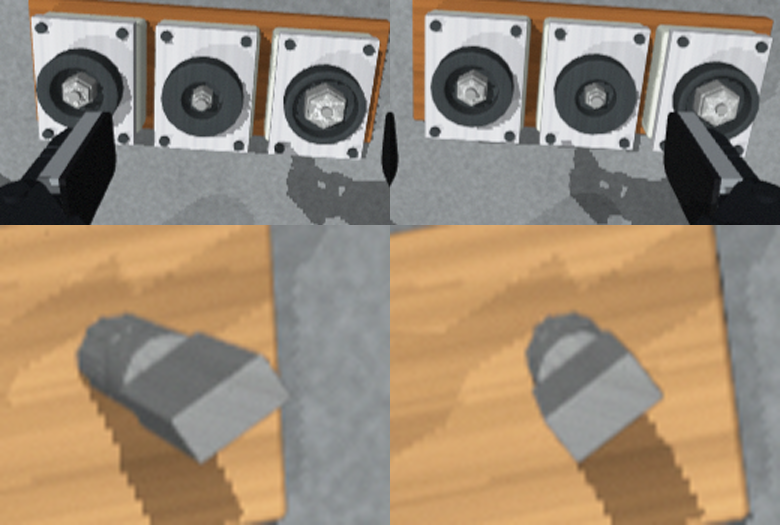

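The crops confirm the nuts as medium, small and large, from left to right. The middle cap centre is at about (291, 244) in view 2 and (365, 245) in view 3. The small socket's tang top centre is at about (456, 172) in view 0 and (368, 171) in view 1, turned roughly 36°.

```bash
python3 - <<'E'
from h import *
import pickle
P=pickle.load(open("P.pkl","rb"))
C0=np.array([[172,417],[204,462],[288,397],[257,355]])*1.;C1=np.array([[550,412],[583,462],[662,396],[630,352]])*1.
C0=(C0-[0,225])/3.75+[395,123];C1=(C1-[390,225])/3.75+[310,123]
X=np.array([tri(P[:2],[a,b]) for a,b in zip(C0,C1)]);print(X.round(1),X.mean(0).round(1))
for C,p in((C0,P[0]),(C1,P[1])):
    Z=onz(p,C,97);print(Z.mean(0).round(1),[np.degrees(np.arctan2(*(Z[i]-Z[j])[[1,0]])).round(1) for i,j in((3,0),(2,1))],np.linalg.norm(Z[3]-Z[0]),np.linalg.norm(Z[1]-Z[0]))
E0={}
for i,seeds in((2,[(79,89),(202,96),(325,103)]),(3,[(82,88),(205,97),(325,102)])):
    g=cv2.cvtColor(P[i]["pixels"],cv2.COLOR_RGB2GRAY);u0=156 if i==2 else 228
    for k,s in enumerate(seeds):
        c=np.array(s)/1.5+[u0,180]
        yy,xx=np.mgrid[:400,:640];near=(np.hypot(xx-c[0],yy-c[1])<33)
        m=((g<85)&near).astype(np.uint8)
        n,l,st,ce=cv2.connectedComponentsWithStats(m)
        j=1+np.argmax(st[1:,4]);pts=np.argwhere(l==j)[:,::-1].astype(np.float32)
        e=cv2.fitEllipse(cv2.convexHull(pts));E0[i,k]=e[0];print(i,k,c.round(1),np.round(e[0],1),np.round(e[1],1),onz(P[i],e[0],63).round(1))
for k in range(3): print(k,tri(P[2:],[E0[2,k],E0[3,k]]).round(1))
E
```

```text
[[618.2 180.2  93.8]
 [626.2 169.   96.3]
 [644.4 185.   96. ]
 [636.7 194.9  93.7]] [631.3 182.3  94.9]
[630.5 182.4  97. ] [np.float64(39.1), np.float64(41.5)] 23.51604126947947 14.276852439257727
[631. 183.  97.] [np.float64(37.9), np.float64(41.7)] 23.174191464640096 14.79270130441332
2 0 [208.7 239.3] [209.3 242.1] [57.3 60.6] [[ 449.2 -224.1   63. ]]
2 1 [290.7 244. ] [290.9 244. ] [52.5 54.4] [[ 537.2 -226.3   63. ]]
2 2 [372.7 248.7] [371.8 249.2] [52.5 54.3] [[ 625.  -232.3   63. ]]
3 0 [282.7 238.7] [282.8 237.2] [52.9 54.6] [[ 448.  -220.2   63. ]]
3 1 [364.7 244.7] [364.2 242.4] [52.7 54.3] [[ 535.7 -226.3   63. ]]
3 2 [444.7 248. ] [443.5 251.2] [58.3 60.6] [[ 622.8 -237.    63. ]]
0 [ 447.2 -224.6   57.6]
1 [ 536.6 -229.1   57.1]
2 [ 626.9 -239.8   52.8]
```

```bash
python3 - <<'E'
from h import *
import pickle
q=down(np.radians(-50));Rm=R.from_quat(q).as_matrix()
s=np.array([630.7,182.7,97])
t=s-Rm@[0,-35,0];t[2]=145
env.reach(t.tolist(),q);env.dwell(0.2)
p=shot("wrist");pickle.dump(p,open("Ps.pkl","wb"))
u=proj(p,s)[0];print(u,env.observe()["ee_pos"],env.observe()["time_s"])
a=p["pixels"][:,:,::-1];x,y=int(u[0])-80,int(u[1])-60;x,y=max(x,0),max(y,0);print(x,y)
cv2.imwrite("pics/s.png",cv2.resize(a[y:y+120,x:x+160],(800,600),interpolation=cv2.INTER_CUBIC))
E
```

```text
[319.0287739 176.1795645] [604.09566034 159.44875955 145.32835666] 7.8417
239 116
```

View pics/s.png

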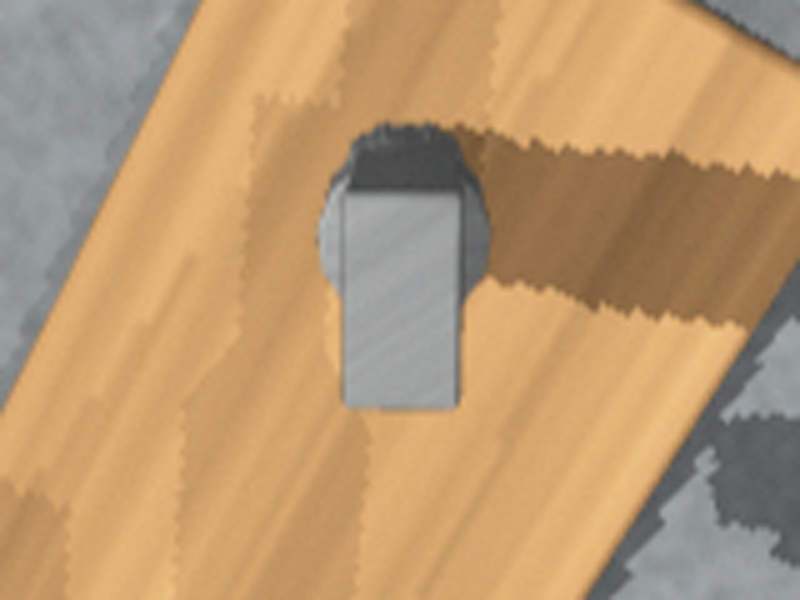

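The tang top centre is at (319.3, 176.0), against a predicted (319.0, 176.2), and its sides are parallel to the image axes. That confirms the position and a yaw of 40°. Now I'll grasp it, lift, and look closely at the middle cap.

```bash
python3 - <<'E'
from h import *
import pickle
q=down(np.radians(-50))
env.command_gripper(0.6,60)
env.move_l([630.7,182.7,145],q)
print(env.move_l([630.7,182.7,81],feed=80,max_force=15))
env.command_gripper(0.0,60);env.dwell(0.2)
o=env.observe();print(o["width"],o["ee_pos"],o["ft_force"])
env.move_l([630.7,182.7,200],feed=120)
o=env.observe();print(o["width"],o["ft_force"])
q2=down(np.radians(-94));Rm=R.from_quat(q2).as_matrix()
s=np.array([536.4,-226.3,63]);t=s-Rm@[0,-50,0];t[2]=200
env.reach(t.tolist(),q2);t[2]=155;env.move_l(t.tolist());env.dwell(.2)
p=shot("wrist");pickle.dump(p,open("Pc.pkl","wb"))
u=proj(p,s)[0];print(u,env.observe()["ee_pos"],env.observe()["time_s"])
print(proj(p,[env.observe()["ee_pos"]+[0,0,-70]]))
a=p["pixels"][:,:,::-1];x,y=max(int(u[0])-100,0),max(int(u[1])-60,0);print(x,y)
cv2.imwrite("pics/c.png",cv2.resize(a[y:y+150,x:x+200],(800,600),interpolation=cv2.INTER_CUBIC))
E
```

```text
False
0.15323475907802897 [630.92495052 182.77697918  81.41428763] [-1.00925381 -1.52479507  6.75806182]
0.1585885966447393 [ 0.6858048  -0.02838915 -1.6371485 ]
[320.13759451 143.64868638] [ 486.96442207 -222.88874448  155.83055638] 13.6583
[[320.23551635 220.92352619]]
220 83
```

View pics/c.png

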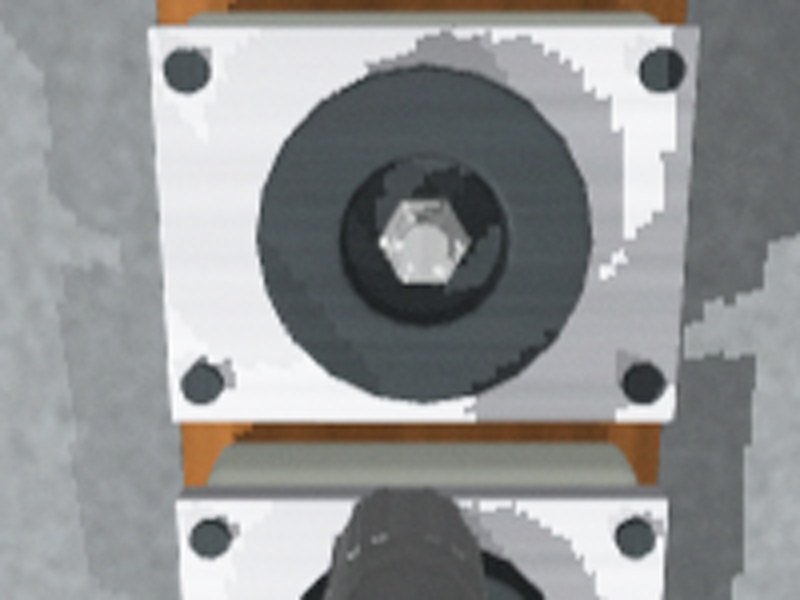

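The cap's outer circle is centred at about (325.8, 141.1) against a predicted (320.1, 143.6), so it is a few mm off laterally. The held nose sits at u≈321.3. I'll compute the correction and look again from directly over the cap at a second position.

```bash
python3 - <<'E'
from h import *
import pickle
def ell(p,c,rad,th=95):
    g=cv2.cvtColor(p["pixels"],cv2.COLOR_RGB2GRAY)
    yy,xx=np.mgrid[:400,:640];m=((g<th)&(np.hypot(xx-c[0],yy-c[1])<rad)).astype(np.uint8)
    n,l,st,ce=cv2.connectedComponentsWithStats(m);j=1+np.argmax(st[1:,4])
    return cv2.fitEllipse(cv2.convexHull(np.argwhere(l==j)[:,::-1].astype(np.float32)))
p=pickle.load(open("Pc.pkl","rb"))
e=ell(p,(326,141),46);print(np.round(e[0],1),np.round(e[1],1));A=onz(p,e[0],63)[0];print("yaw-94 est",A.round(1), onz(p,[325.8,141.1],63).round(1))
# view with cap farther out & TCP half-way shifted laterally by the correction; plus a yaw -4 view (camera turned 90deg)
for yaw,off in [(-94,-62),(-4,-62)]:
    q=down(np.radians(yaw));Rm=R.from_quat(q).as_matrix()
    t=A-Rm@[0,off,0];t[2]=157
    env.reach(t.tolist(),q);env.dwell(.2);p=shot("wrist")
    c=proj(p,A)[0];e=ell(p,c,46);print(yaw,env.observe()["ee_pos"].round(1),c.round(1),np.round(e[0],1),np.round(e[1],1),onz(p,e[0],63)[0].round(1))
    pickle.dump(p,open(f"Pc{yaw}.pkl","wb"));save(p,f"pics/c{yaw}.png",[c,e[0]])
    print(proj(p,[env.observe()["ee_pos"]+[0,0,-70]]),env.observe()["time_s"])
a,b=[cv2.imread(f"pics/c{y}.png")[60:300,200:440] for y in(-94,-4)]
cv2.imwrite("pics/cc.png",cv2.resize(np.hstack([a,b]),(800,400),interpolation=cv2.INTER_CUBIC))
E
```

```text
[325.8 141. ] [83.  83.5]
yaw-94 est [ 538.  -230.4   63. ] [[ 537.9 -230.4   63. ]]
-94 [ 476.4 -226.   157. ] [320.5 125.5] [320.5 125.6] [83.6 85.2] [ 537.9 -230.4   63. ]
[[320.34946604 220.75729927]] 14.1583
-4 [ 533.7 -292.1  157. ] [321.7 124.5] [319.7 122.5] [84.1 85.9] [ 536.7 -229.    63. ]
[[321.82162665 219.8709688 ]] 15.8
```

View pics/cc.png

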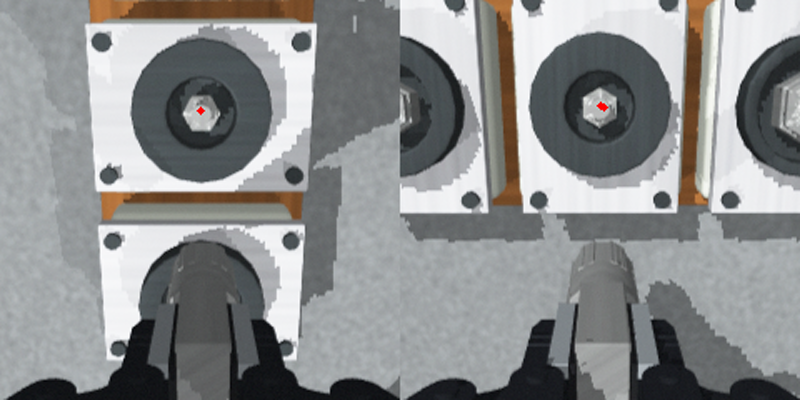

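Both views show the cap clearly. The lateral readings give x≈536.7 (yaw −4) and y≈−230.4 (yaw −94), agreeing to 1.5 mm with the other two, and the held socket is straight between the pads. I'll take (537.1, −229.9) and lower under force guard. TCP z≈120.4 means home, while ≈132–134 would mean it is hung up.

```bash
python3 - <<'E'
from h import *
import pickle
q=down(np.radians(-94))
x,y=537.1,-229.9
env.reach([x,y,160],q);env.move_l([x,y,140],q,feed=60);env.dwell(.2)
f0=env.observe()["ft_force"]
hit=env.move_l([x,y,119],q,feed=25,max_force=12)
env.dwell(.2);o=env.observe();print(hit,o["ee_pos"],o["ft_force"]-f0,o["torque"],o["width"],o["time_s"])
for n in("scene","side","wrist"):
    p=shot(n);save(p,f"pics/f_{n}.png");pickle.dump(p,open(f"Pf_{n}.pkl","wb"));print(n,proj(p,[x,y,63]))
E
```

```text
True [ 536.96200118 -229.86960185  120.40072931] [-1.45932978  1.57426464 10.09338604] [0.18337578 0.33655474 0.02861441] 0.15517852238263846 18.8333
scene [[281.14031963 172.71486085]]
side [[342.10707371 169.08104547]]
wrist [[320.35028606 227.5561801 ]]
```

It stopped at TCP z = 120.4, exactly the home height, with about 10 N of push. One look to confirm.

```bash
python3 - <<'E'
import cv2,numpy as np
s=cv2.resize(cv2.imread("pics/f_side.png")[100:350,230:430],(400,500),interpolation=cv2.INTER_CUBIC)
w=cv2.resize(cv2.imread("pics/f_wrist.png")[100:350,220:420],(400,500),interpolation=cv2.INTER_CUBIC)
cv2.imwrite("pics/f.png",np.hstack([s,w]))
E
```

```text
(no output)
```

View pics/f.png

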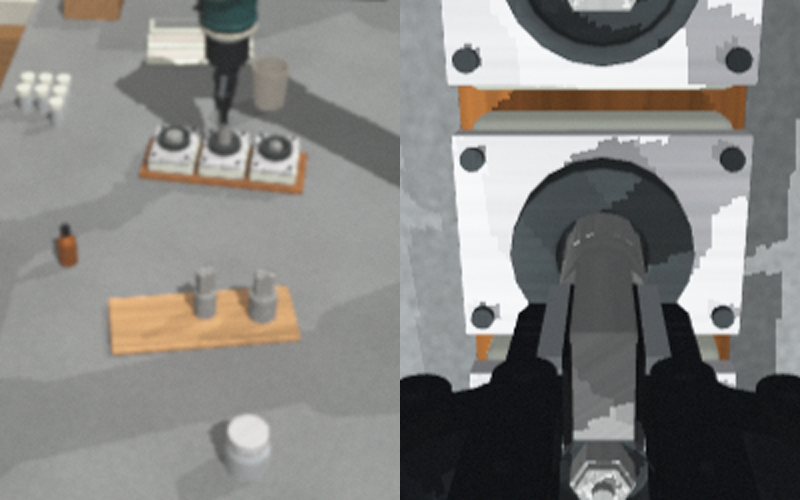

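The wrist view (right) shows the nose sunk into the middle recess, concentric with the cap. The side view shows the other two sockets upright on the board, with the dropper, jar and cup where they were. Handing in.

```bash
python3 - <<'E'
from h import *
o=env.observe();print(o["ee_pos"],o["ft_force"],o["width"],o["time_s"]);print(env.hand_in())
E
```

```text
[ 537.00024556 -229.86077562  120.40360456] [-1.16443961  0.92945982  8.20351861] 0.1533689530090483 18.9833
the job is handed in; nothing more can be done
None
```

The small socket is fully home on the middle nut, upright and still held in the gripper, and the job was handed in at 19 s of the 72 s allowed. The wrist images showed the middle nut was the smallest of the three, so I took the small socket straight there and did not need to try the others.

- **Home:** lowering under a force guard stopped at TCP z = 120.4 mm, exactly the expected home height. A socket hung up on the nut or cap would have stopped at about 132–134 mm. It is pressing with about 8–10 N, with side forces under 2 N.
- **Last pictures:** the nose is sunk in the recess and concentric with the cap. The other two sockets were never touched and stand upright on the board. The cup, dropper bottle and jar are where they were.
- **Disagreement:** my first estimate of the cap position was about 4 mm off in y. Two closer looks with the camera turned 90° between them agreed to within about 1.5 mm, so I used their average. The first measurement of the cap's height also read low, at 57 mm instead of 63, and I used the stated height.

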